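# Clamp the square tube with the guarded knob

### The arm

A 7-joint arm with a two-finger parallel gripper is mounted at the origin on the work surface; the furniture and walls round the work are solid. World frame = base frame: x ahead of the robot, y to its left, z up, the work surface at z = 0. Lengths are in m, angles in rad, forces in N, time in s.
With the tool pointing down it reaches from about 0.425 to 0.875 m from the base axis. Payload 9.9 kg.
Tool frame: the origin (TCP) lies at the very end of the fingers, on their centre line; the grasp point (between the pads) lies 19 mm behind it; z points along the fingers, y is the line along which they close (so a half turn about z gives the same grasp; the last joint's range is limited). The gripper opens to 85 mm and grips with 20 to 120 N. Pads are 22 mm wide; open, the fingers measure 114 mm over their backs; the gripper's body (76 mm by 85 mm) begins 54 mm behind the grasp point. The pads swing forward as they close: fully open they stand 13 mm farther back than shut.
Start: joints at [-1.335, 0.576, 0.025, 1.437, -0.015, 1.129, -0.057], TCP at [0.212, 0.641, 0.231] pointing down, gripper open.
Joint ranges: [-2.76, 2.76], [-0.34, 2.15], [-1.52, 1.57], [0.19, 2.46], [-1.09, 4.23], [0.17, 1.99], [-2.82, 2.82]. Speed limits (rad/s): [2.22, 2.22, 3.01, 3.01, 3.14, 3.14, 3.14].

### API

Orientations are given as a rotation vector (axis times angle).
In Python, from cell import monitor, cams, order gives the robot as it stands. The module is installed in compiled form; this text tells all that it offers.
- The arm moves only by the shell command python3 -m crank 'ROWS' [FORCE]. ROWS is JSON, a list of rows, each an object with "rot": the turn, a rotation vector about the world's x, y, z in degrees, a list of three; "xyz": the shift along the world's x, y, z in m, a list of three; "gripper": the finger opening in m, from 0 to 0.0854. In form: [{"rot": [wx, wy, wz], "xyz": [tx, ty, tz], "gripper": gripper}, ...]. A call has 1 to 12 rows; each row shifts and turns the commanded pose from where the row before left it; what a row does not reach is not made up. A row lasts 1/10 s, in which the tool goes at most 50 mm and 8.59 degrees, less where a joint would pass 70% of its speed; a pose out of reach is approached as far as the arm can. A call with a gripper value outside its range is refused whole. The fingers move at their own pace and stop on an object; FORCE is the grip in N (left out, the last holds). Time passes only in rows, so rows that do not move let the fingers close. It gives the time, the measured TCP pose, the force, the opening and the grip force at its end, in the units of the state.
- monitor.read_state(): the state, without advancing time (a new reading comes with each control period).
- cams.capture(name): name is "scene" or "top" or "wrist"; returns a dict with "color" (480x640x3 uint8, blue, green, red), "mtx" (3x3 intrinsics, pixels), "k1" (the pictures are not rectified: a ray, as slopes to the right and down, at radius r is drawn at 1 + k1 r^2 times it, then the intrinsics apply), "R" (3x3) and "t" (3): a world point X has camera coordinates R X + t; the wrist camera has in their place "tool_from_camera" (4x4, takes a point from camera to tool coordinates, whose origin is the TCP and whose axes are the flange's). Camera axes: x right, y down, z forward; pixel columns grow to the right and rows downward; lengths in m; the calibration is good to about 2 mm. A picture is of the moment at which its call begins: read the wrist's pose just before it. There is no depth.
- order.hand_in(): hands the job in; it is judged then, once.
The state is a dict: "clock": time; "q": joint angles; "qvel": joint speeds; "tau": joint torques, N m; "ee_pos": TCP position; "orientation": TCP orientation; "ft_force": force on the tool from outside, world axes, zero at the start; "moment": the same for the moment, N m; "opening": finger opening in m; "grasp_force": force on a finger pad.
Only numpy, scipy, OpenCV 4.12 (cv2) and the standard library are available. Lean on these libraries where they do the work, as an engineer would, in place of code of your own. Each camera call takes 0.05 s, during which the arm holds its last target. There are 200 camera calls.

### The job

Lay the loose square steel tube flat in the blue clamp fixture, centred between its open jaws, and let go of it. Then reach into the yellow guard collar and turn the black knob clockwise until you feel the jaw press the tube against the back jaw, turn it on by about 25 degrees to hold the tube firmly, and no further, or the thin tube gets crushed. Do not lean on the guard and leave the yellow tape measure where it is.

Things in the scene. Friction and masses are not known exactly. Their poses are not given: they have to be found in the camera images.
- clamp_fixture: Blue clamp fixture screwed to the table, base 250 x 110 x 12 mm. Origin on the table top under the middle of the tube's bed; z up. x runs across the bed: +x to the back jaw, -x to the knob and its yellow guard. The tube lies along y. Each jaw is a pair of steel prongs at y = -47..-27 and +27..+47 mm, up to z = 37 mm with flared tops; between prongs the bed is open, with room for fingers.
- bed_middle (a point): Point on the bed's surface, 12 mm over the table, at fixture x = +1 mm, y = 0: where the middle of the tube's underside should be laid to clear both open jaws. Axes as the fixture's.
- back_jaw_limit (a point): Point on the fixture at x = +22 mm, y = 0, z = 24 mm: the nearest place where the faces of the steel back jaw may stand. The back jaw was set by the last user and does not move in use; its faces are 0 to 5 mm beyond this point in +x, how far is not reported.
- jaw: Moving steel jaw. Origin at the fixture's origin with the knob at 0, when its faces are at fixture x = -23 mm; moves 4 mm to +x per rad of knob. It is sprung: with the tube caught between both jaws it stops, and each further 0.1 rad of knob adds 6 N of clamping and 0.024 N m of knob torque. 12 to 40 N (0.2 to 0.67 rad after the bite) is firm; over 50 N crushes the tube.
- tube_centre (a point): Centre of the square steel tube, grey galvanised, 40 mm wide (x) x 110 mm long (y) x 40 mm high (z), 0.3 kg. The point is half-way up, 20 mm over its underside; y is its long axis. Lies loose on the table at first. Laid in the fixture its centre is 32 mm over the table.
- square_tube: The same tube; origin at the middle of its underside, axes as for tube_centre.
- knob (a joint): Angle of the black knob in rad, growing clockwise seen from above (tightening), from 0 (jaw fully open) to a stop at 3.6. It turns stiffly (about 0.16 N m of steady friction) and stays where it is left, also when clamped. Starts at 0 to 0.25; the jaw bites at a knob angle between 1.25 and 2.5.
- knob_grip (a point): Point on the knob's upright axis, 44 mm over the table, at fixture x = -130 mm. The knob is an upright black bar 42 mm long (along this point's x, which turns with it and is the fixture's x at knob 0), 14 mm thick (y), from 26 to 58 mm over the table, with a white line on top of one end. Pinch it across its thickness.
- guard: Yellow round guard collar standing round the knob: inside radius 38 mm, wall 6 to 7 mm, its rim 66 mm over the table, 8 mm above the knob's top. Origin on the knob's axis at the well floor, 20 mm over the table. A hand opened wide does not fit in: open the fingers only a little more than the knob. Over 20 N on it is leaning on it.
- tape_measure: Yellow tape measure, 64 x 83 x 32 mm, lying on the table to the left of the fixture; to be left alone. Origin at the middle of its underside.
There are look-alikes about, which are no part of the job. What is meant by the square_tube is not pink, and is the larger of those in its own colour.

How it is judged:
By the outcome, as a careful person would: the job done as asked, in the order asked, and still so for the second after the job is handed in, with the robot touching nothing.
It also fails if it takes over 70 s, if anything falls off the work surface, if the arm or the gripper's body presses on something with over 40 N, if the wrist force passes 120 N, or if a joint passes its speed limit or range.

## Working session

There is one attempt and no reset: what is moved stays moved. The work goes in short steps, Python scripts to look and compute and a shell command to move; the robot and the scene stay as the last step left them, time stands still between calls to the robot, and variables do not carry over. Pictures are saved under pics/ and viewed, at most 10 in all, crops included, and the job is handed in when it is done.

```bash
mkdir -p pics
python3 - <<'E'
from cell import monitor,cams
import cv2,numpy as np
s=monitor.read_state();print(s)
for n in("scene","top"):
    c=cams.capture(n);cv2.imwrite(f"pics/{n}0.png",c["color"]);np.savez(f"{n}0.npz",**{k:c[k] for k in("mtx","k1","R","t")})
    print(n,c["mtx"],c["k1"],c["R"],c["t"])
E
```

```text
{'clock': 0.0, 'q': array([-1.33479855,  0.57651925,  0.02481976,  1.43794993, -0.01500765,
        1.12896174, -0.05651771]), 'qvel': array([ 0.00026538,  0.00083012,  0.00023442,  0.00225895,  0.00077588,
        0.00086609, -0.00075627]), 'tau': array([-6.80194580e-05, -7.65784407e+01,  2.25011788e+00, -2.85969615e+01,
        1.52780040e-02,  1.28633488e-02,  7.59867646e-06]), 'ee_pos': array([0.21203714, 0.64034499, 0.23043594]), 'orientation': array([-5.00116559e-01, -3.10132856e+00,  2.57967911e-03]), 'ft_force': array([-0.32013688,  0.29198694, -0.88296796]), 'moment': array([ 0.01192003, -0.0241878 , -0.02577885]), 'grasp_force': 0.0, 'opening': 0.0850866872544503}
scene [[601.41697993   0.         317.41239096]
 [  0.         601.41697993 238.99797572]
 [  0.           0.           1.        ]] -0.08833283333998272 [[ 0.87306734 -0.48716794 -0.02051366]
 [-0.36392991 -0.62305528 -0.69235622]
 [ 0.32451261  0.61193914 -0.72126421]] [-0.43876649  0.13999196  1.17005198]
top [[476.69837273   0.         321.08486244]
 [  0.         476.69837273 233.53435376]
 [  0.           0.           1.        ]] -0.09478654685853286 [[ 0.00815138 -0.99992601  0.00902948]
 [-0.99322811 -0.00914266 -0.11582029]
 [ 0.11589427 -0.00802424 -0.99322914]] [-0.10904531  0.46566629  1.0548744 ]
```

View pics/scene0.png

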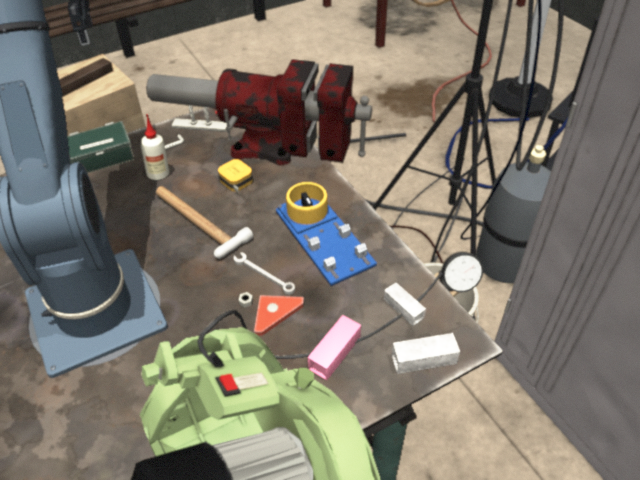

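View pics/top0.png

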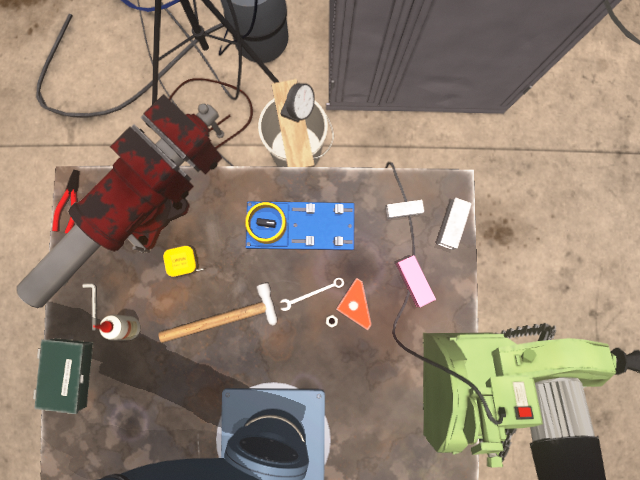

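Candidates for the tube, by pixel in the top image: the large grey one at (454,223), the small grey one at (405,209) and the pink one at (415,281). The description says not pink and the larger grey, so I choose (454,223). In the scene image that is (427,352). The fixture is at (300,225), the guard at (266,222) and the tape measure at (180,261).

```bash
python3 - <<'E'
import cv2,numpy as np
a=cv2.imread("pics/top0.png")[185:265,236:486];b=cv2.imread("pics/scene0.png")[180:380,270:470]
a=cv2.resize(a,(800,256),interpolation=cv2.INTER_CUBIC)
b=cv2.resize(b[140:200,70:200],(737,340),interpolation=cv2.INTER_CUBIC)
o=np.zeros((596,800,3),np.uint8);o[:256]=a;o[256:,:737]=b
cv2.imwrite("pics/crop1.png",o)
E
cat > h.py <<'E'
import numpy as np,cv2
from scipy.spatial.transform import Rotation as Rn
def ray(c,uv):
    K=c["mtx"];p=(np.array(uv,float)-[K[0,2],K[1,2]])/[K[0,0],K[1,1]];q=p.copy()
    for _ in range(20): q=p/(1+float(c["k1"])*(q@q))
    return np.array([*q,1])
def at(c,uv,z,R=None,t=None):
    R=c["R"] if R is None else R; t=c["t"] if t is None else t
    o=-R.T@t; d=R.T@ray(c,uv); return o+d*(z-o[2])/d[2]
def wrist(c,s):
    T=np.eye(4);T[:3,:3]=Rn.from_rotvec(s["orientation"]).as_matrix();T[:3,3]=s["ee_pos"]
    M=np.linalg.inv(T@np.array(c["tool_from_camera"]));return M[:3,:3],M[:3,3]
def proj(c,X,R,t):
    x=R@X+t;p=x[:2]/x[2];p=p*(1+float(c["k1"])*(p@p));K=c["mtx"];return np.array([K[0,0]*p[0]+K[0,2],K[1,1]*p[1]+K[1,2]])
E
```

```text
(no output)
```

View pics/crop1.png

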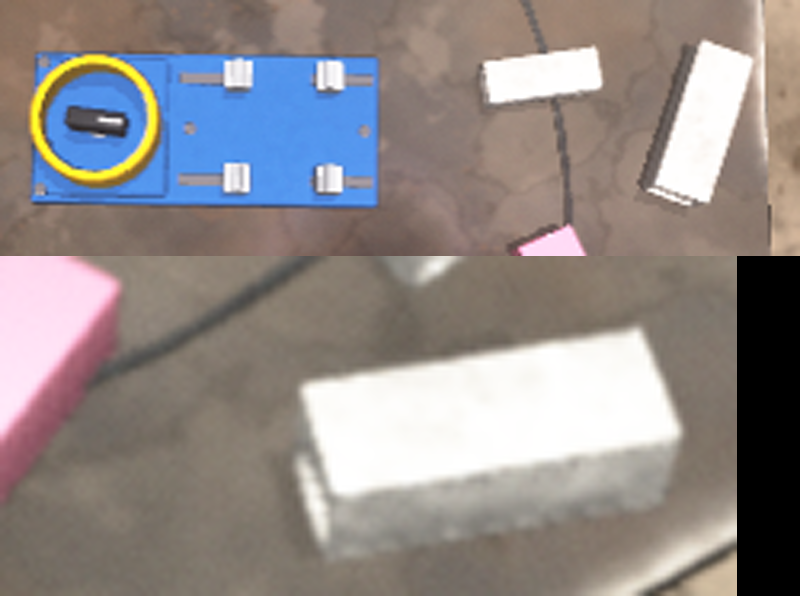

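The crop confirms the large grey hollow square tube. Its top-face corners are about (703,40), (752,60), (708,204), (657,186). The fixture's base corners are (35,52), (378,57), (378,207), (32,203), and the knob's white line points to +x.

```bash
python3 - <<'E'
import numpy as np
from h import *
c=np.load("top0.npz")
f=lambda u,v,z:at(c,(236+u/3.2,185+v/3.2),z)
T=[f(*p,.04) for p in((703,40),(752,60),(708,204),(657,186))];T=np.array(T)
print("tube",T.mean(0),np.linalg.norm(np.diff(T,axis=0),axis=1));d=(T[0]+T[1]-T[2]-T[3]);print("axis deg",np.degrees(np.arctan2(d[1],d[0])))
B=np.array([f(*p,.012) for p in((35,52),(378,57),(378,207),(32,203))])
print(B,B.mean(0),np.linalg.norm(np.diff(B,axis=0),axis=1));d=B[1]+B[2]-B[0]-B[3];print("fx x deg",np.degrees(np.arctan2(d[1],d[0])))
print("guard",f(95,119,.066),"knob ends",f(66,118,.058),f(128,122,.058))
print("prongs",[f(*p,.037) for p in((238,74),(329,75),(236,178),(328,180))])
print("tape",at(c,(180,261),.03),"small tube",f(540,73,.03),"pink",at(c,(415,281),.04))
E
python3 -c "
from scipy.spatial.transform import Rotation as R;print(R.from_rotvec([-5.00116559e-01,-3.10132856e+00,2.57967911e-03]).as_matrix())"
```

```text
tube [ 0.49180149 -0.41238271  0.04      ] [0.0380264  0.109314   0.03840721]
axis deg -18.68360517304125
[[ 0.5423891   0.06787991  0.012     ]
 [ 0.54100889 -0.18133995  0.012     ]
 [ 0.43175122 -0.18133047  0.012     ]
 [ 0.43235084  0.06709972  0.012     ]] [ 0.48687501 -0.0569227   0.012     ] [0.24922369 0.10925767 0.24843091]
fx x deg -90.22794142957773
guard [0.48607654 0.01717687 0.066     ] knob ends [0.4877156  0.03816685 0.058     ] [ 0.48530565 -0.00483486  0.058     ]
prongs [array([ 0.52321085, -0.08019383,  0.037     ]), array([ 0.52312263, -0.14463377,  0.037     ]), array([ 0.44922152, -0.07959149,  0.037     ]), array([ 0.44839445, -0.14420851,  0.037     ])]
tape [0.40076588 0.21393263 0.03      ] small tube [ 0.52739826 -0.29616942  0.03      ] pink [ 0.36037363 -0.31546998  0.04      ]
[[-9.49309386e-01  3.14342936e-01 -4.56678313e-04]
 [ 3.14343261e-01  9.49308057e-01 -1.58995160e-03]
 [-6.62616516e-05 -1.65290973e-03 -9.99998632e-01]]
```

```bash
python3 -m crank '[{"rot":[0,0,0],"xyz":[0,0,0.04],"gripper":0.085},{"rot":[0,0,0],"xyz":[0,0,0.04],"gripper":0.085},{"rot":[0,0,0],"xyz":[0,0,0.04],"gripper":0.085},{"rot":[0,0,0],"xyz":[0.022,-0.04,0],"gripper":0.085},{"rot":[0,0,0],"xyz":[0.022,-0.04,0],"gripper":0.085},{"rot":[0,0,0],"xyz":[0.022,-0.04,0],"gripper":0.085},{"rot":[0,0,0],"xyz":[0.022,-0.04,0],"gripper":0.085},{"rot":[0,0,0],"xyz":[0.022,-0.04,0],"gripper":0.085},{"rot":[0,0,0],"xyz":[0.022,-0.04,0],"gripper":0.085},{"rot":[0,0,0],"xyz":[0.022,-0.04,0],"gripper":0.085},{"rot":[0,0,0],"xyz":[0.022,-0.04,0],"gripper":0.085},{"rot":[0,0,0],"xyz":[0.022,-0.04,0],"gripper":0.085}]'
```

```text
clock: 1.3
ee_pos: [0.4106, 0.2789, 0.3512]
orientation: [-0.5, -3.101, 0.0]
ft_force: [0.6, 1.4, 0.6]
opening: 0.085
grasp_force: 0.0
```

```bash
python3 -m crank '[{"rot":[0,0,0],"xyz":[0.006,-0.045,0],"gripper":0.085},{"rot":[0,0,0],"xyz":[0.006,-0.045,0],"gripper":0.085},{"rot":[0,0,0],"xyz":[0.006,-0.045,0],"gripper":0.085},{"rot":[0,0,0],"xyz":[0.006,-0.045,0],"gripper":0.085},{"rot":[0,0,0],"xyz":[0.006,-0.045,0],"gripper":0.085},{"rot":[0,0,0],"xyz":[0.006,-0.045,0],"gripper":0.085},{"rot":[0,0,0],"xyz":[0.006,-0.045,0],"gripper":0.085},{"rot":[0,0,0],"xyz":[0.006,-0.045,0],"gripper":0.085},{"rot":[0,0,0],"xyz":[0,0,0],"gripper":0.085},{"rot":[0,0,0],"xyz":[0,0,0],"gripper":0.085}]'
python3 - <<'E'
from cell import monitor,cams
import cv2,numpy as np,pickle
s=monitor.read_state();c=cams.capture("wrist");pickle.dump((s,c),open("w1.pkl","wb"))
print(s["ee_pos"],c["tool_from_camera"],c["mtx"][0,0]);cv2.imwrite("pics/w1.png",c["color"])
E
```

```text
clock: 2.3
ee_pos: [0.4579, -0.0801, 0.351]
orientation: [-0.504, -3.1, 0.0]
ft_force: [-0.1, 1.2, 0.1]
opening: 0.0852
grasp_force: 0.0
[ 0.45791651 -0.08013824  0.3510186 ] [[-8.49917483e-04 -9.45329119e-01 -3.26116750e-01  8.45571038e-02]
 [ 9.99999564e-01 -9.29480365e-04  8.81516869e-05 -2.79018484e-04]
 [-3.86451472e-04 -3.26116533e-01  9.45329497e-01 -1.43672986e-01]
 [ 0.00000000e+00  0.00000000e+00  0.00000000e+00  1.00000000e+00]] 403.4961831146442
```

View pics/w1.png

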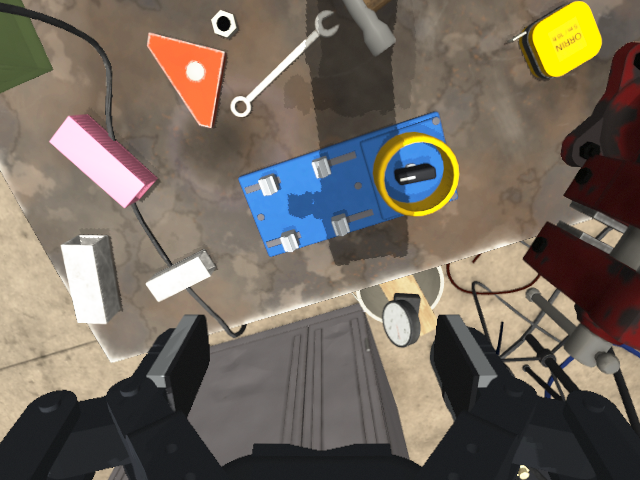

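The wrist picture shows the fixture at (350,185), the guard rim centred at (417,174), the knob lying along the fixture's x with ends (396,175) and (436,173), and the large tube at lower left (90,280). Going over the tube.

```bash
python3 - <<'E'
import pickle;from h import *
s,c=pickle.load(open("w1.pkl","rb"));R,t=wrist(c,s)
for n,p,z in(("guard",(417,174),.066),("c1",(240,177),.012),("c2",(437,112),.012),("c3",(271,256),.012),("k",(416,174),.058),("p",(268,184),.037),("p",(290,241),.037),("p",(321,167),.037),("p",(341,223),.037)):print(n,at(c,p,z,R,t))
E
python3 -m crank '[{"rot":[0,0,0],"xyz":[0.004,-0.04,0],"gripper":0.085},{"rot":[0,0,0],"xyz":[0.004,-0.04,0],"gripper":0.085},{"rot":[0,0,0],"xyz":[0.004,-0.04,0],"gripper":0.085},{"rot":[0,0,0],"xyz":[0.004,-0.04,0],"gripper":0.085},{"rot":[0,0,0],"xyz":[0.004,-0.04,0],"gripper":0.085},{"rot":[0,0,0],"xyz":[0.004,-0.04,0],"gripper":0.085},{"rot":[0,0,0],"xyz":[0.005,-0.04,-0.02],"gripper":0.085},{"rot":[0,0,0],"xyz":[0.005,-0.052,-0.04],"gripper":0.085},{"rot":[0,0,0],"xyz":[0,0,-0.045],"gripper":0.085},{"rot":[0,0,0],"xyz":[0,0,-0.045],"gripper":0.085},{"rot":[0,0,0],"xyz":[0,0,-0.04],"gripper":0.085},{"rot":[0,0,0],"xyz":[0,0,0],"gripper":0.085}]'
python3 - <<'E'
from cell import monitor,cams
import cv2,numpy as np,pickle
s=monitor.read_state();c=cams.capture("wrist");pickle.dump((s,c),open("w2.pkl","wb"))
print(s["ee_pos"]);cv2.imwrite("pics/w2.png",c["color"])
E
```

```text
guard [0.48409802 0.01906662 0.066     ]
c1 [ 0.4330508 -0.1757522  0.012    ]
c2 [0.43461809 0.06843076 0.012     ]
c3 [ 0.54111846 -0.17667664  0.012     ]
k [0.48573784 0.0193786  0.058     ]
p [ 0.44811117 -0.14184253  0.037     ]
p [ 0.52172755 -0.14159803  0.037     ]
p [ 0.44898773 -0.07777153  0.037     ]
p [ 0.51962706 -0.07642046  0.037     ]
clock: 3.55
ee_pos: [0.49, -0.3944, 0.1655]
orientation: [-0.495, -3.094, -0.009]
ft_force: [0.1, -0.0, 0.1]
opening: 0.0845
grasp_force: 0.0
[ 0.48996545 -0.39439488  0.16546323]
```

View pics/w2.png

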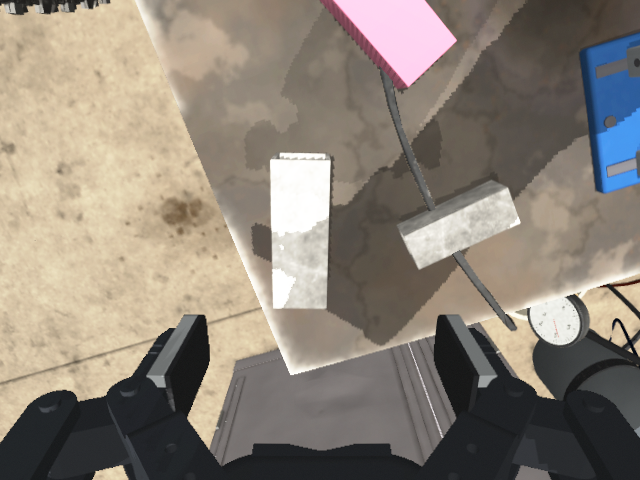

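The tube is seen from above, with its top-face corners at (271,159), (330,157), (327,307), (273,308). It is 20 px to the left of the finger centre line.

Run:
```python
import pickle;from h import *
from cell import monitor
s,c=pickle.load(open("w2.pkl","rb"));R,t=wrist(c,s)
T=np.array([at(c,p,.04,R,t) for p in((271,159),(330,157),(327,307),(273,308))])
print(T,T.mean(0),np.linalg.norm(np.diff(T,axis=0),axis=1));d=T[3]+T[2]-T[0]-T[1];print(np.degrees(np.arctan2(d[1],d[0])))
s=monitor.read_state();y=Rn.from_rotvec(s["orientation"]).as_matrix();print(s["ee_pos"],y,np.degrees(np.arctan2(y[1,1],y[0,1])))
```

```text
[[ 0.43530418 -0.41129814  0.04      ]
 [ 0.44637878 -0.37366105  0.04      ]
 [ 0.55189745 -0.40997614  0.04      ]
 [ 0.53994944 -0.44880135  0.04      ]] [ 0.49338246 -0.41093417  0.04      ] [0.03923261 0.1115929  0.04062207]
-19.353393675218026
[ 0.49104566 -0.39619362  0.16899608] [[-0.94994784  0.31238542 -0.00380222]
 [ 0.31237228  0.94995265  0.00367825]
 [ 0.00476096  0.00230643 -0.99998601]] 71.79690377225091
```

```bash
python3 -m crank '[{"rot":[0,0,-0.8],"xyz":[0.002,-0.015,-0.02],"gripper":0.085},{"rot":[0,0,0],"xyz":[0,0,-0.035],"gripper":0.085},{"rot":[0,0,0],"xyz":[0,0,-0.035],"gripper":0.085},{"rot":[0,0,0],"xyz":[0,0,-0.035],"gripper":0.085},{"rot":[0,0,0],"xyz":[0,0,-0.02],"gripper":0.085},{"rot":[0,0,0],"xyz":[0,0,-0.014],"gripper":0.085},{"rot":[0,0,0],"xyz":[0,0,0],"gripper":0.085},{"rot":[0,0,0],"xyz":[0,0,0],"gripper":0.085}]'
```

```text
clock: 4.4
ee_pos: [0.4942, -0.4144, 0.0137]
orientation: [0.521, 3.096, -0.002]
ft_force: [0.3, 0.0, 0.0]
opening: 0.0852
grasp_force: 0.0
```

```bash
python3 -m crank '[{"rot":[0,0,0],"xyz":[0,0.003,-0.006],"gripper":0.085},{"rot":[0,0,0],"xyz":[0,0,0],"gripper":0.03},{"rot":[0,0,0],"xyz":[0,0,0],"gripper":0.03},{"rot":[0,0,0],"xyz":[0,0,0],"gripper":0.03},{"rot":[0,0,0],"xyz":[0,0,0],"gripper":0.03},{"rot":[0,0,0],"xyz":[0,0,0],"gripper":0.03},{"rot":[0,0,0],"xyz":[0,0,0],"gripper":0.03},{"rot":[0,0,0],"xyz":[0,0,0],"gripper":0.03}]' 40
```

```text
clock: 5.2
ee_pos: [0.4932, -0.4109, 0.0064]
orientation: [0.522, 3.097, -0.0]
ft_force: [-0.8, 1.2, 6.1]
opening: 0.0397
grasp_force: 41.9
```

```bash
python3 -m crank '[{"rot":[0,0,0],"xyz":[0,0,0.03],"gripper":0.03},{"rot":[0,0,0],"xyz":[0,0,0.04],"gripper":0.03},{"rot":[0,0,0],"xyz":[0,0,0.04],"gripper":0.03},{"rot":[0,0,6.2],"xyz":[0.008,0.037,0.02],"gripper":0.03},{"rot":[0,0,6.3],"xyz":[0.008,0.037,0],"gripper":0.03},{"rot":[0,0,6.3],"xyz":[0.008,0.037,0],"gripper":0.03},{"rot":[0,0,0],"xyz":[0.008,0.037,0],"gripper":0.03},{"rot":[0,0,0],"xyz":[0.008,0.037,0],"gripper":0.03},{"rot":[0,0,0],"xyz":[0.008,0.037,0],"gripper":0.03},{"rot":[0,0,0],"xyz":[0.008,0.037,0],"gripper":0.03},{"rot":[0,0,0],"xyz":[0.008,0.037,0],"gripper":0.03},{"rot":[0,0,0],"xyz":[0,0,0],"gripper":0.03}]'
python3 -m crank '[{"rot":[0,0,0],"xyz":[0,0,0],"gripper":0.03},{"rot":[0,0,0],"xyz":[0,0,0],"gripper":0.03}]'
python3 - <<'E'
from cell import monitor,cams
import cv2,numpy as np,pickle
s=monitor.read_state();c=cams.capture("wrist");pickle.dump((s,c),open("w3.pkl","wb"))
print(s["ee_pos"],s["orientation"]);cv2.imwrite("pics/w3.png",cv2.resize(c["color"][:,:],(800,600),interpolation=cv2.INTER_CUBIC))
E
```

```text
clock: 6.4
ee_pos: [0.558, -0.1075, 0.1349]
orientation: [0.004, -3.14, -0.006]
ft_force: [1.1, 1.0, -3.4]
opening: 0.04
grasp_force: 42.1
clock: 6.6
ee_pos: [0.5565, -0.1158, 0.1357]
orientation: [-0.011, -3.141, 0.001]
ft_force: [-0.9, 0.1, -4.2]
opening: 0.0397
grasp_force: 42.1
[ 0.55647431 -0.11579711  0.13568379] [-1.05865427e-02 -3.14087150e+00  1.19666001e-03]
```

View pics/w3.png

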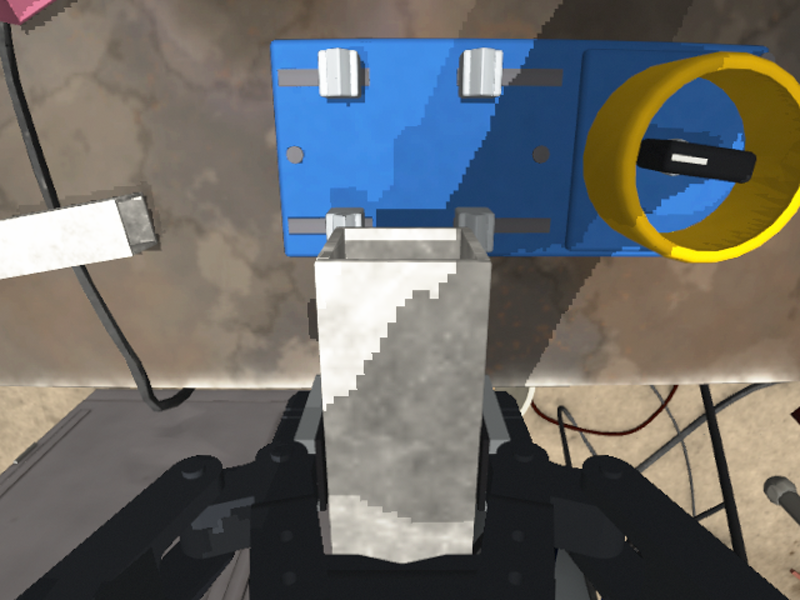

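The picture (800x600) shows the tube held and square with the fixture. The upper prong tops are at (340,73), the back jaw, and (481,73), the moving jaw, with inner edges at about 360 and 462. The base's left edge runs (272,39)–(285,255), its right top corner is (768,46), the bed holes are at (295,155) and (541,155), and the knob's ends are at (645,153) and (752,165).

Run:
```python
import pickle;from h import *
s,c=pickle.load(open("w3.pkl","rb"));R,t=wrist(c,s)
f=lambda u,v,z:at(c,(u/1.25,v/1.25),z,R,t)
for n,u,v,z in(("cTL",272,39,.012),("cBL",285,255,.012),("cTR",768,46,.012),("h1",295,155,.012),("h2",541,155,.012),("backtop L",320,73,.037),("back inner",360,73,.037),("mov inner",462,73,.037),("mov outer",502,73,.037),("line1",672,157,.058),("line2",707,161,.058),("guardR nearest top",712,54,.066),("guard bottom",700,262,.066),("guardleft",585,160,.066),("tube L far",316,262,.16),("tube TR",490,262,.16)):print(n,f(u,v,z).round(4))
T=Rn.from_rotvec(s["orientation"]).as_matrix()
print(np.degrees(np.arctan2(T[1,1],T[0,1])))
# tube top z
for z in(.163,.167,.17):
  a=f(316,262,z);b=f(490,262,z);print(z,a,b,(a+b)/2,np.linalg.norm(a-b))
```

```text
cTL [ 0.4323 -0.178   0.012 ]
cBL [ 0.5407 -0.1798  0.012 ]
cTR [0.4338 0.0683 0.012 ]
h1 [ 0.4876 -0.1704  0.012 ]
h2 [ 0.4884 -0.0435  0.012 ]
backtop L [ 0.4505 -0.1517  0.037 ]
back inner [ 0.4508 -0.1338  0.037 ]
mov inner [ 0.4511 -0.0882  0.037 ]
mov outer [ 0.4511 -0.0703  0.037 ]
line1 [0.4861 0.0016 0.058 ]
line2 [0.4876 0.0177 0.058 ]
guardR nearest top [0.4453 0.0082 0.066 ]
guard bottom [0.5311 0.0176 0.066 ]
guardleft [ 0.4871 -0.0395  0.066 ]
tube L far [ 0.5045 -0.1365  0.16  ]
tube TR [ 0.5048 -0.0938  0.16  ]
89.61377736814042
0.163 [ 0.50367407 -0.13600342  0.163     ] [ 0.50398238 -0.09436926  0.163     ] [ 0.50382823 -0.11518634  0.163     ] 0.0416353041547814
0.167 [ 0.5025845  -0.13528854  0.167     ] [ 0.50288222 -0.09508491  0.167     ] [ 0.50273336 -0.11518673  0.167     ] 0.04020473354659811
0.17 [ 0.50176732 -0.13475238  0.17      ] [ 0.50205709 -0.09562165  0.17      ] [ 0.50191221 -0.11518702  0.17      ] 0.039131805590460624
```

```bash
python3 -m crank '[{"rot":[0,0,0],"xyz":[-0.03,0.002,0],"gripper":0.03},{"rot":[0,0,0],"xyz":[-0.03,0.002,-0.03],"gripper":0.03},{"rot":[0,0,0],"xyz":[-0.011,0,-0.035],"gripper":0.03},{"rot":[0,0,0],"xyz":[0,0,0],"gripper":0.03},{"rot":[0,0,0],"xyz":[0,0,0],"gripper":0.03},{"rot":[0,0,0],"xyz":[0,0,0],"gripper":0.03}]'
python3 - <<'E'
from cell import monitor,cams
import cv2,numpy as np,pickle
s=monitor.read_state();c=cams.capture("wrist");pickle.dump((s,c),open("w4.pkl","wb"))
print(s["ee_pos"],s["orientation"]);cv2.imwrite("pics/w4.png",cv2.resize(c["color"][:,:],(800,600),interpolation=cv2.INTER_CUBIC))
E
```

```text
clock: 7.25
ee_pos: [0.4879, -0.1117, 0.0722]
orientation: [0.01, 3.139, -0.001]
ft_force: [1.3, -0.2, -3.6]
opening: 0.0392
grasp_force: 42.3
[ 0.48791443 -0.11167795  0.07217731] [ 1.01942932e-02  3.13875637e+00 -1.13118676e-03]
```

View pics/w4.png

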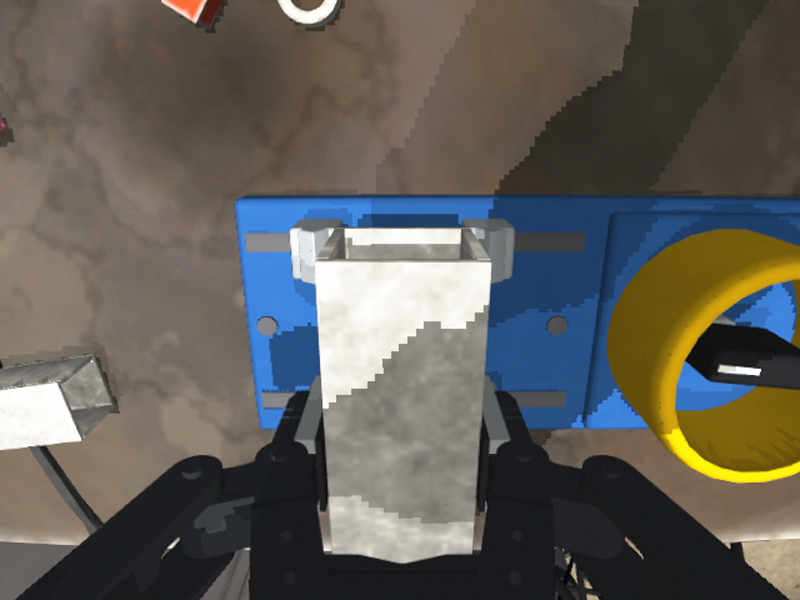

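The tube (columns 316–490, middle 403) is centred between the prongs (outer edges 291 and 513, middle 402). Lowering it.

```bash
python3 -m crank '[{"rot":[0,0,0],"xyz":[-0.0025,0,-0.01],"gripper":0.03},{"rot":[0,0,0],"xyz":[0,0,-0.01],"gripper":0.03},{"rot":[0,0,0],"xyz":[0,0,-0.01],"gripper":0.03},{"rot":[0,0,0],"xyz":[0,0,-0.01],"gripper":0.03},{"rot":[0,0,0],"xyz":[0,0,-0.006],"gripper":0.03},{"rot":[0,0,0],"xyz":[0,0,-0.004],"gripper":0.03},{"rot":[0,0,0],"xyz":[0,0,-0.001],"gripper":0.03},{"rot":[0,0,0],"xyz":[0,0,0],"gripper":0.03},{"rot":[0,0,0],"xyz":[0,0,0],"gripper":0.03}]'
```

```text
clock: 8.2
ee_pos: [0.4837, -0.1108, 0.0202]
orientation: [0.009, 3.141, -0.0]
ft_force: [0.2, -0.5, -4.2]
opening: 0.039
grasp_force: 42.5
```

```bash
python3 -m crank '[{"rot":[0,0,0],"xyz":[0.0015,0,-0.001],"gripper":0.03},{"rot":[0,0,0],"xyz":[0,0,-0.001],"gripper":0.03},{"rot":[0,0,0],"xyz":[0,0,0],"gripper":0.03}]'
```

```text
clock: 8.5
ee_pos: [0.4856, -0.1107, 0.0183]
orientation: [0.009, 3.14, -0.0]
ft_force: [-0.3, 0.5, 2.6]
opening: 0.0397
grasp_force: 43.0
```

Contact is felt (force −4.2 → +2.6 N). Opening and retreating up.

```bash
python3 -m crank '[{"rot":[0,0,0],"xyz":[0,0,0],"gripper":0.065},{"rot":[0,0,0],"xyz":[0,0,0],"gripper":0.065},{"rot":[0,0,0],"xyz":[0,0,0],"gripper":0.065},{"rot":[0,0,0],"xyz":[0,0,0],"gripper":0.065},{"rot":[0,0,0],"xyz":[0,0,0.02],"gripper":0.065},{"rot":[0,0,0],"xyz":[0,0,0.04],"gripper":0.065},{"rot":[0,0,0],"xyz":[0,0,0.04],"gripper":0.065},{"rot":[0,0,0],"xyz":[0,0.04,0.02],"gripper":0.04},{"rot":[0,0,0],"xyz":[0,0.04,0],"gripper":0.03},{"rot":[0,0,0],"xyz":[0.03,0.04,0],"gripper":0.03},{"rot":[0,0,0],"xyz":[0.03,0,0],"gripper":0.03},{"rot":[0,0,0],"xyz":[0,0,0],"gripper":0.03}]'
python3 -m crank '[{"rot":[0,0,0],"xyz":[0,0,0],"gripper":0.03},{"rot":[0,0,0],"xyz":[0,0,0],"gripper":0.03}]'
python3 - <<'E'
from cell import monitor,cams
import cv2,numpy as np,pickle
s=monitor.read_state();c=cams.capture("wrist");pickle.dump((s,c),open("w5.pkl","wb"))
print(s["ee_pos"],s["orientation"]);cv2.imwrite("pics/w5.png",cv2.resize(c["color"][:,:],(800,600),interpolation=cv2.INTER_CUBIC))
E
```

```text
clock: 9.7
ee_pos: [0.5486, 0.0114, 0.1379]
orientation: [0.003, 3.138, -0.0]
ft_force: [0.2, -1.3, 0.8]
opening: 0.03
grasp_force: 0.0
clock: 9.9
ee_pos: [0.544, 0.0086, 0.1377]
orientation: [-0.011, -3.14, 0.0]
ft_force: [-0.6, 0.2, -0.5]
opening: 0.0298
grasp_force: 0.0
[0.54395117 0.00860657 0.13767089] [-1.06107344e-02 -3.14029776e+00  4.10770655e-04]
```

View pics/w5.png

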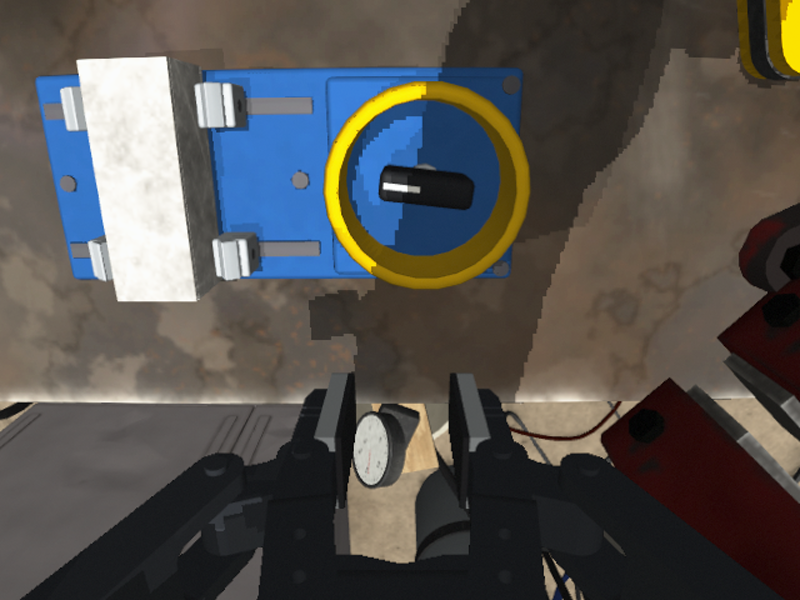

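The tube lies in the bed between the prongs. The guard rim is centred at (427,186), and the knob's middle is at (427,187) with its long axis from (381,184) to (473,190).

Run:
```python
import pickle;from h import *
s,c=pickle.load(open("w5.pkl","rb"));R,t=wrist(c,s)
f=lambda u,v,z:at(c,(u/1.25,v/1.25),z,R,t)
for n,u,v,z in(("guard L",326,186,.066),("guard R",529,186,.066),("guard T",427,82,.066),("guard B",427,289,.066),("knobmid",427,187,.058),("tube TL",78,60,.052),("TR",167,57,.052),("BL",118,300,.052),("BR",197,301,.052)):print(n,f(u,v,z).round(4))
for p,q in(((383,186),(420,190)),((381,184),(473,190))):
  d=f(*p,.058)-f(*q,.058);print(np.degrees(np.arctan2(d[1],d[0])),np.linalg.norm(d))
# knob outline segmentation
im=cv2.resize(c["color"],(800,600),interpolation=cv2.INTER_CUBIC)
m=(im[150:225,360:495].max(2)<70).astype(np.uint8);n,l,st,ce=cv2.connectedComponentsWithStats(m);i=1+st[1:,4].argmax()
r=cv2.minAreaRect(np.argwhere(l==i)[:,::-1].astype(np.float32)+[360,150] if 0 else (np.argwhere(l==i)[:,::-1]+[360,150]).astype(np.float32));print(r)
```

```text
guard L [ 0.4849 -0.023   0.066 ]
guard R [0.4854 0.0628 0.066 ]
guard T [0.4442 0.0193 0.066 ]
guard B [0.531 0.02  0.066]
knobmid [0.4867 0.02   0.058 ]
tube TL [ 0.4308 -0.1297  0.052 ]
TR [ 0.4312 -0.0901  0.052 ]
BL [ 0.5402 -0.1312  0.052 ]
BR [ 0.541  -0.0914  0.052 ]
-96.55009607606156 0.01629401610893909
-94.05459414492577 0.040413056998341274
((426.4230041503906, 187.04833984375), (94.75462341308594, 37.24327850341797), 6.519801139831543)
```

```bash
python3 -c "
from cell import monitor
s=monitor.read_state();print(s['q'].round(3),s['ft_force'],s['moment'],s['ee_pos'])"
```

```text
[-0.372  0.523  0.406  1.913 -0.289  0.764  1.76 ] [ 0.68579062 -0.52210981 -0.13606872] [-0.01851467 -0.00924152  0.01504213] [0.5439977  0.00858908 0.13780113]
```

```bash
python3 -m crank '[{"rot":[0,0,-8],"xyz":[-0.02,0.004,0],"gripper":0.026},{"rot":[0,0,-8],"xyz":[-0.02,0.004,0],"gripper":0.026},{"rot":[0,0,-8],"xyz":[-0.017,0.003,0],"gripper":0.026},{"rot":[0,0,-8],"xyz":[0,0,0],"gripper":0.026},{"rot":[0,0,-8],"xyz":[0,0,0],"gripper":0.026},{"rot":[0,0,-8],"xyz":[0,0,0],"gripper":0.026},{"rot":[0,0,-8],"xyz":[0,0,0],"gripper":0.026},{"rot":[0,0,-8],"xyz":[0,0,0],"gripper":0.026},{"rot":[0,0,-8],"xyz":[0,0,0],"gripper":0.026},{"rot":[0,0,-8],"xyz":[0,0,0],"gripper":0.026},{"rot":[0,0,-8],"xyz":[0,0,0],"gripper":0.026},{"rot":[0,0,-8],"xyz":[0,0,0],"gripper":0.026}]'
python3 -m crank '[{"rot":[0,0,0],"xyz":[0,0,0],"gripper":0.026},{"rot":[0,0,0],"xyz":[0,0,0],"gripper":0.026},{"rot":[0,0,0],"xyz":[0,0,0],"gripper":0.026}]'
cat > st.py <<'E'
from cell import monitor;from h import *
L=[monitor.read_state() for _ in range(1)];s=L[0];T=Rn.from_rotvec(s["orientation"]).as_matrix()
print("t %.2f"%s["clock"],"p",s["ee_pos"].round(4),"yaw %.2f"%np.degrees(np.arctan2(T[1,1],T[0,1])),"tilt",T[:2,2].round(4),"Mz %.3f"%s["moment"][2],"F",s["ft_force"].round(1),"q",s["q"].round(2),"open %.4f g %.0f"%(s["opening"],s["grasp_force"]))
E
python3 st.py
```

```text
clock: 11.15
ee_pos: [0.4873, 0.0199, 0.138]
orientation: [-2.347, -2.087, -0.001]
ft_force: [1.4, 1.3, -0.5]
opening: 0.026
grasp_force: 0.0
clock: 11.45
ee_pos: [0.4878, 0.0201, 0.138]
orientation: [-2.337, -2.099, -0.0]
ft_force: [0.0, -0.4, 0.0]
opening: 0.0259
grasp_force: 0.0
t 11.45 p [0.4878 0.0201 0.138 ] yaw -6.17 tilt [-0.0001  0.0004] Mz -0.010 F [ 0.  -0.4  0. ] q [-0.73  0.59  0.92  2.06 -0.66  0.81  0.48] open 0.0259 g 0
```

```bash
python3 -m crank '[{"rot":[0,0,0],"xyz":[-0.001,0,-0.03],"gripper":0.026},{"rot":[0,0,0],"xyz":[0,0,-0.03],"gripper":0.026},{"rot":[0,0,0],"xyz":[0,0,-0.02],"gripper":0.026},{"rot":[0,0,0],"xyz":[0,0,-0.01],"gripper":0.026},{"rot":[0,0,0],"xyz":[0,0,-0.008],"gripper":0.026},{"rot":[0,0,0],"xyz":[0,0,0],"gripper":0.026},{"rot":[0,0,0],"xyz":[0,0,0],"gripper":0.026}]'; python3 st.py
```

```text
clock: 12.15
ee_pos: [0.4874, 0.0201, 0.0405]
orientation: [2.34, 2.095, 0.001]
ft_force: [-0.7, -0.2, -0.4]
opening: 0.0262
grasp_force: 0.0
t 12.15 p [0.4874 0.0201 0.0405] yaw -6.31 tilt [0.0009 0.0002] Mz 0.007 F [-0.7 -0.2 -0.4] q [-0.59  0.71  0.71  2.15 -0.86  0.6   0.65] open 0.0262 g 0
```

No contact so far. Going down 11 mm more and pinching.

```bash
python3 -m crank '[{"rot":[0,0,0],"xyz":[-0.0005,0,-0.006],"gripper":0.026},{"rot":[0,0,0],"xyz":[0,0,-0.005],"gripper":0.026},{"rot":[0,0,0],"xyz":[0,0,0],"gripper":0.026},{"rot":[0,0,0],"xyz":[0,0,0],"gripper":0.01},{"rot":[0,0,0],"xyz":[0,0,0],"gripper":0.01},{"rot":[0,0,0],"xyz":[0,0,0],"gripper":0.01},{"rot":[0,0,0],"xyz":[0,0,0],"gripper":0.01},{"rot":[0,0,0],"xyz":[0,0,0],"gripper":0.01}]' 60; python3 st.py
```

```text
clock: 12.95
ee_pos: [0.4883, 0.0201, 0.0292]
orientation: [2.339, 2.094, 0.003]
ft_force: [6.8, -0.6, -4.9]
opening: 0.0127
grasp_force: 60.4
t 12.95 p [0.4883 0.0201 0.0292] yaw -6.32 tilt [ 0.0029 -0.0008] Mz -0.115 F [ 6.8 -0.6 -4.9] q [-0.57  0.73  0.69  2.15 -0.89  0.57  0.67] open 0.0127 g 60
```

```bash
python3 -m crank '[{"rot":[0,0,-4],"xyz":[0.001,0,0],"gripper":0.01},{"rot":[0,0,-8],"xyz":[0,0,0],"gripper":0.01},{"rot":[0,0,-8],"xyz":[0,0,0],"gripper":0.01}]'; python3 st.py; python3 -m crank '[{"rot":[0,0,-6],"xyz":[0,0,0],"gripper":0.01},{"rot":[0,0,-6],"xyz":[0,0,0],"gripper":0.01},{"rot":[0,0,-6],"xyz":[0,0,0],"gripper":0.01}]'; python3 st.py;  python3 -m crank '[{"rot":[0,0,-6],"xyz":[0,0,0],"gripper":0.01},{"rot":[0,0,-3],"xyz":[0,0,0],"gripper":0.01},{"rot":[0,0,-3],"xyz":[0,0,0],"gripper":0.01}]'; python3 st.py
```

```text
clock: 13.25
ee_pos: [0.4885, 0.0201, 0.0292]
orientation: [2.672, 1.65, 0.002]
ft_force: [3.1, -1.5, -3.8]
opening: 0.0128
grasp_force: 60.5
t 13.25 p [0.4885 0.0201 0.0292] yaw -26.62 tilt [ 0.0017 -0.0003] Mz 0.226 F [ 3.1 -1.5 -3.8] q [-0.62  0.76  0.78  2.15 -0.98  0.63  0.41] open 0.0128 g 60
clock: 13.55
ee_pos: [0.4886, 0.0201, 0.0292]
orientation: [2.896, 1.213, 0.002]
ft_force: [3.6, -0.9, -2.2]
opening: 0.0131
grasp_force: 60.7
t 13.55 p [0.4886 0.0201 0.0292] yaw -44.53 tilt [ 0.0018 -0.0008] Mz 0.201 F [ 3.6 -0.9 -2.2] q [-0.65  0.79  0.85  2.15 -1.02  0.67  0.15] open 0.0131 g 61
clock: 13.85
ee_pos: [0.4887, 0.02, 0.0291]
orientation: [3.006, 0.907, 0.002]
ft_force: [4.0, -1.8, -2.5]
opening: 0.0131
grasp_force: 60.7
t 13.85 p [0.4887 0.02   0.0291] yaw -56.42 tilt [ 0.0018 -0.0008] Mz 0.201 F [ 4.  -1.8 -2.5] q [-0.67  0.81  0.87  2.15 -1.04  0.69 -0.04] open 0.0131 g 61
```

```bash
python3 -m crank '[{"rot":[0,0,-3],"xyz":[0,0,0],"gripper":0.01},{"rot":[0,0,-3],"xyz":[0,0,0],"gripper":0.01}]' >/dev/null; python3 st.py; python3 -m crank '[{"rot":[0,0,-3],"xyz":[0,0,0],"gripper":0.01},{"rot":[0,0,-3],"xyz":[0,0,0],"gripper":0.01}]' >/dev/null; python3 st.py;python3 -m crank '[{"rot":[0,0,-3],"xyz":[0,0,0],"gripper":0.01},{"rot":[0,0,-3],"xyz":[0,0,0],"gripper":0.01}]' >/dev/null; python3 st.py;python3 -m crank '[{"rot":[0,0,-3],"xyz":[0,0,0],"gripper":0.01},{"rot":[0,0,-3],"xyz":[0,0,0],"gripper":0.01}]' >/dev/null; python3 st.py
```

```text
t 14.05 p [0.4887 0.02   0.0292] yaw -62.42 tilt [ 0.0019 -0.0008] Mz 0.168 F [ 4.7 -1.9 -2.8] q [-0.67  0.81  0.88  2.15 -1.05  0.7  -0.14] open 0.0128 g 61
t 14.25 p [0.4888 0.02   0.0292] yaw -68.42 tilt [ 0.0021 -0.0009] Mz 0.176 F [ 4.3 -1.2 -3.1] q [-0.67  0.81  0.89  2.15 -1.05  0.7  -0.24] open 0.0125 g 61
t 14.45 p [0.4888 0.0199 0.0292] yaw -74.42 tilt [ 0.0021 -0.0009] Mz 0.186 F [ 3.9 -2.2 -2.4] q [-0.68  0.82  0.89  2.15 -1.06  0.71 -0.34] open 0.0133 g 61
t 14.65 p [0.4889 0.0199 0.0292] yaw -80.42 tilt [ 0.0022 -0.001 ] Mz 0.227 F [ 4.3 -1.2 -5.2] q [-0.68  0.82  0.9   2.15 -1.06  0.71 -0.44] open 0.0129 g 61
```

```bash
python3 -m crank '[{"rot":[0,0,-3],"xyz":[0,0,0],"gripper":0.01}]' >/dev/null; python3 st.py; python3 -m crank '[{"rot":[0,0,-3],"xyz":[0,0,0],"gripper":0.01}]' >/dev/null; python3 st.py;python3 -m crank '[{"rot":[0,0,-3],"xyz":[0,0,0],"gripper":0.01}]' >/dev/null; python3 st.py;python3 -m crank '[{"rot":[0,0,-3],"xyz":[0,0,0],"gripper":0.01}]' >/dev/null; python3 st.py
```

```text
t 14.75 p [0.4888 0.0199 0.0292] yaw -83.42 tilt [ 0.0022 -0.001 ] Mz 0.183 F [ 4.1 -2.3 -3. ] q [-0.68  0.82  0.9   2.15 -1.06  0.71 -0.49] open 0.0132 g 60
t 14.85 p [0.4888 0.0198 0.0292] yaw -86.42 tilt [ 0.0022 -0.0011] Mz 0.172 F [ 4.4 -0.4 -3.6] q [-0.68  0.82  0.9   2.15 -1.06  0.71 -0.54] open 0.0131 g 60
t 14.95 p [0.4888 0.0198 0.0292] yaw -89.43 tilt [ 0.0022 -0.0011] Mz 0.189 F [ 4.5 -2.  -4. ] q [-0.68  0.82  0.9   2.15 -1.07  0.72 -0.59] open 0.0127 g 60
t 15.05 p [0.4889 0.0198 0.0292] yaw -92.42 tilt [ 0.0023 -0.0012] Mz 0.186 F [ 3.3 -2.3 -4.2] q [-0.68  0.82  0.91  2.15 -1.07  0.72 -0.64] open 0.0129 g 60
```

```bash
python3 -m crank '[{"rot":[0,0,-3],"xyz":[0,0,0],"gripper":0.01}]' >/dev/null; python3 st.py; python3 -m crank '[{"rot":[0,0,-3],"xyz":[0,0,0],"gripper":0.01}]' >/dev/null; python3 st.py;python3 -m crank '[{"rot":[0,0,-3],"xyz":[0,0,0],"gripper":0.01}]' >/dev/null; python3 st.py;python3 -m crank '[{"rot":[0,0,-3],"xyz":[0,0,0],"gripper":0.01}]' >/dev/null; python3 st.py;python3 -m crank '[{"rot":[0,0,-3],"xyz":[0,0,0],"gripper":0.01}]' >/dev/null; python3 st.py
```

```text
t 15.15 p [0.4889 0.0198 0.0292] yaw -95.43 tilt [ 0.0023 -0.0012] Mz 0.155 F [ 5.3 -2.8 -3.6] q [-0.68  0.82  0.91  2.15 -1.07  0.72 -0.69] open 0.0131 g 60
t 15.25 p [0.4889 0.0198 0.0292] yaw -98.43 tilt [ 0.0023 -0.0012] Mz 0.164 F [ 4.  -1.9 -3.6] q [-0.68  0.82  0.91  2.15 -1.07  0.72 -0.74] open 0.0130 g 60
t 15.35 p [0.4889 0.0197 0.0292] yaw -101.43 tilt [ 0.0023 -0.0013] Mz 0.196 F [ 4.9 -2.4 -4.2] q [-0.68  0.82  0.91  2.15 -1.07  0.72 -0.79] open 0.0133 g 60
t 15.45 p [0.4889 0.0197 0.0292] yaw -104.43 tilt [ 0.0023 -0.0013] Mz 0.149 F [ 5.5 -2.8 -4.1] q [-0.68  0.82  0.91  2.15 -1.07  0.72 -0.85] open 0.0133 g 60
t 15.55 p [0.4889 0.0197 0.0292] yaw -107.43 tilt [ 0.0024 -0.0013] Mz 0.203 F [ 4.4 -3.5 -3.8] q [-0.68  0.82  0.91  2.15 -1.07  0.72 -0.9 ] open 0.0134 g 60
```

```bash
python3 -m crank '[{"rot":[0,0,-3],"xyz":[0,0,0],"gripper":0.01}]' >/dev/null; python3 st.py; python3 -m crank '[{"rot":[0,0,-3],"xyz":[0,0,0],"gripper":0.01}]' >/dev/null; python3 st.py;python3 -m crank '[{"rot":[0,0,-3],"xyz":[0,0,0],"gripper":0.01}]' >/dev/null; python3 st.py;python3 -m crank '[{"rot":[0,0,-3],"xyz":[0,0,0],"gripper":0.01}]' >/dev/null; python3 st.py;python3 -m crank '[{"rot":[0,0,-3],"xyz":[0,0,0],"gripper":0.01}]' >/dev/null; python3 st.py
```

```text
t 15.65 p [0.4889 0.0197 0.0292] yaw -110.43 tilt [ 0.0023 -0.0014] Mz 0.231 F [ 4.  -2.9 -4.7] q [-0.68  0.83  0.91  2.15 -1.07  0.72 -0.95] open 0.0135 g 60
t 15.75 p [0.4889 0.0196 0.0292] yaw -113.43 tilt [ 0.0024 -0.0014] Mz 0.174 F [ 4.  -3.  -4.5] q [-0.68  0.83  0.91  2.15 -1.07  0.72 -1.  ] open 0.0131 g 60
t 15.85 p [0.4889 0.0196 0.0292] yaw -116.43 tilt [ 0.0023 -0.0014] Mz 0.157 F [ 4.1 -2.4 -4.9] q [-0.68  0.83  0.91  2.15 -1.07  0.72 -1.05] open 0.0132 g 60
t 15.95 p [0.4889 0.0196 0.0292] yaw -119.44 tilt [ 0.0023 -0.0015] Mz 0.167 F [ 4.4 -2.3 -4.3] q [-0.68  0.83  0.91  2.15 -1.07  0.72 -1.11] open 0.0130 g 60
t 16.05 p [0.4889 0.0196 0.0292] yaw -122.44 tilt [ 0.0024 -0.0015] Mz 0.184 F [ 4.2 -3.8 -3.8] q [-0.68  0.83  0.92  2.15 -1.07  0.72 -1.16] open 0.0131 g 60
```

```bash
python3 -m crank '[{"rot":[0,0,-3],"xyz":[0,0,0],"gripper":0.01}]' >/dev/null; python3 st.py; python3 -m crank '[{"rot":[0,0,-3],"xyz":[0,0,0],"gripper":0.01}]' >/dev/null; python3 st.py;python3 -m crank '[{"rot":[0,0,-3],"xyz":[0,0,0],"gripper":0.01}]' >/dev/null; python3 st.py;python3 -m crank '[{"rot":[0,0,-3],"xyz":[0,0,0],"gripper":0.01}]' >/dev/null; python3 st.py;python3 -m crank '[{"rot":[0,0,-3],"xyz":[0,0,0],"gripper":0.01}]' >/dev/null; python3 st.py
```

```text
t 16.15 p [0.4889 0.0195 0.0292] yaw -125.44 tilt [ 0.0024 -0.0016] Mz 0.158 F [ 4.7 -2.3 -4.8] q [-0.68  0.83  0.92  2.15 -1.07  0.72 -1.21] open 0.0132 g 60
t 16.25 p [0.4889 0.0195 0.0292] yaw -128.44 tilt [ 0.0024 -0.0016] Mz 0.251 F [ 3.9 -2.5 -4.2] q [-0.68  0.83  0.92  2.15 -1.07  0.72 -1.26] open 0.0128 g 60
t 16.35 p [0.4889 0.0195 0.0292] yaw -131.44 tilt [ 0.0023 -0.0017] Mz 0.240 F [ 3.9 -2.1 -4.2] q [-0.69  0.83  0.92  2.15 -1.07  0.73 -1.31] open 0.0131 g 60
t 16.45 p [0.4889 0.0195 0.0292] yaw -134.43 tilt [ 0.0023 -0.0017] Mz 0.236 F [ 3.4 -3.  -4.1] q [-0.69  0.83  0.92  2.15 -1.08  0.73 -1.36] open 0.0130 g 60
t 16.55 p [0.4888 0.0195 0.0292] yaw -137.43 tilt [ 0.0023 -0.0017] Mz 0.261 F [ 5.5 -3.3 -4.2] q [-0.69  0.83  0.92  2.15 -1.08  0.73 -1.42] open 0.0130 g 60
```

```bash
python3 -m crank '[{"rot":[0,0,-1.5],"xyz":[0,0,0],"gripper":0.01}]' >/dev/null; python3 st.py; python3 -m crank '[{"rot":[0,0,-1.5],"xyz":[0,0,0],"gripper":0.01}]' >/dev/null; python3 st.py;python3 -m crank '[{"rot":[0,0,-1.5],"xyz":[0,0,0],"gripper":0.01}]' >/dev/null; python3 st.py
python3 - <<'E'
import numpy as np
from scipy.optimize import curve_fit
d=np.array([(44.53,.201),(56.42,.201),(62.42,.168),(68.42,.176),(74.42,.186),(80.42,.227),(83.42,.183),(86.42,.172),(89.43,.189),(92.42,.186),(95.43,.155),(98.43,.164),(101.43,.196),(104.43,.149),(107.43,.203),(110.43,.231),(113.43,.174),(116.43,.157),(119.44,.167),(122.44,.184),(125.44,.158),(128.44,.251),(131.44,.240),(134.43,.236),(137.43,.261)])
f=lambda a,b,k:b+.24*np.radians(np.clip(a-k,0,None))
for k0 in(112,120,128):
  p,c=curve_fit(f,d[:,0],d[:,1],[.18,k0]);print(p,np.sqrt(np.diag(c)))
E
```

```text
t 16.65 p [0.4888 0.0194 0.0292] yaw -138.93 tilt [ 0.0023 -0.0018] Mz 0.290 F [ 4.  -2.9 -4.1] q [-0.69  0.83  0.92  2.15 -1.08  0.73 -1.44] open 0.0128 g 60
t 16.75 p [0.4888 0.0194 0.0292] yaw -140.38 tilt [ 0.0023 -0.0018] Mz 0.251 F [ 4.1 -3.  -4.5] q [-0.69  0.83  0.92  2.15 -1.08  0.73 -1.47] open 0.0129 g 60
t 16.85 p [0.4888 0.0194 0.0292] yaw -141.87 tilt [ 0.0023 -0.0018] Mz 0.259 F [ 4.3 -3.5 -4.9] q [-0.69  0.83  0.92  2.15 -1.08  0.73 -1.49] open 0.0130 g 60
[  0.18342105 120.80619887] [0.00540391 2.63338288]
[  0.18342105 120.80619888] [0.00540391 2.63338288]
[  0.18342105 120.80619887] [0.00540391 2.63338288]
```

The fit puts the bite at yaw −121 ± 2.5°, so the target is about −146°. Turning the last 4°, settling, then letting go and rising straight up.

```bash
python3 -m crank '[{"rot":[0,0,-2],"xyz":[0,0,0],"gripper":0.01},{"rot":[0,0,-2],"xyz":[0,0,0],"gripper":0.01}]' >/dev/null; python3 st.py; python3 -m crank '[{"rot":[0,0,0],"xyz":[0,0,0],"gripper":0.026},{"rot":[0,0,0],"xyz":[0,0,0],"gripper":0.026},{"rot":[0,0,0],"xyz":[0,0,0],"gripper":0.026},{"rot":[0,0,0],"xyz":[0,0,0.01],"gripper":0.026},{"rot":[0,0,0],"xyz":[0,0,0.02],"gripper":0.026},{"rot":[0,0,0],"xyz":[0,0,0.03],"gripper":0.026},{"rot":[0,0,0],"xyz":[0,0,0.03],"gripper":0.026},{"rot":[0,0,0],"xyz":[0,0,0.03],"gripper":0.026},{"rot":[0,0,0],"xyz":[0,0,0.03],"gripper":0.026},{"rot":[0,0,0],"xyz":[0,0,0.03],"gripper":0.026},{"rot":[0,0,0],"xyz":[0,0,0],"gripper":0.026},{"rot":[0,0,0],"xyz":[0,0,0],"gripper":0.026}]'; python3 st.py
python3 - <<'E'
from cell import cams
import cv2
c=cams.capture("top");cv2.imwrite("pics/top9.png",cv2.resize(c["color"][180:270,230:370],(800,514),interpolation=cv2.INTER_CUBIC))
s=cams.capture("scene")["color"];cv2.imwrite("pics/sc9.png",cv2.resize(s[165:295,210:390],(800,578),interpolation=cv2.INTER_CUBIC))
E
```

```text
t 17.05 p [0.4888 0.0194 0.0292] yaw -145.89 tilt [ 0.0023 -0.0019] Mz 0.271 F [ 3.6 -4.2 -3.8] q [-0.69  0.83  0.92  2.15 -1.08  0.73 -1.56] open 0.0129 g 60
clock: 18.25
ee_pos: [0.4874, 0.0204, 0.2095]
orientation: [-2.776, 1.47, -0.001]
ft_force: [0.2, 0.1, -0.3]
opening: 0.0258
grasp_force: 0.0
t 18.25 p [0.4874 0.0204 0.2095] yaw -145.80 tilt [0.0009 0.0007] Mz 0.039 F [ 0.2  0.1 -0.3] q [-0.89  0.63  1.26  1.97 -0.69  1.07 -1.87] open 0.0258 g 0
```

View pics/sc9.png

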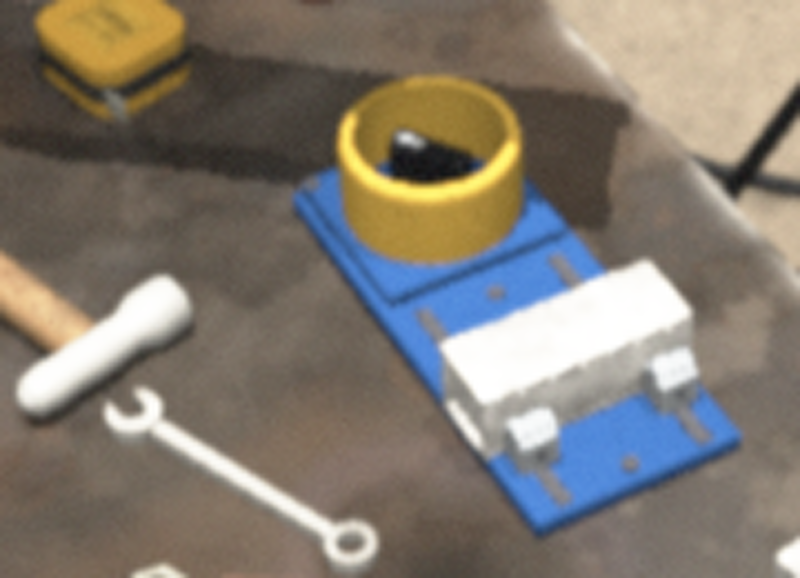

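The tube (570,350) lies flat against both back-jaw prongs at (535,430) and (675,370). The knob is turned in its guard, and the tape measure (110,50) has not moved. Handing in.

```bash
python3 -c "
from cell import order;print(order.hand_in())"
```

```text
the job is handed in; nothing more can be done
None
```

The job is handed in at about 18 s: the tube lies flat in the fixture against the back jaw, and the knob is about 25° past the bite, which I judged from the rise in knob torque (good to about 3°).

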